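# Slide the tin through the gate into the labelling bay

### The arm

A 7-joint arm with a two-finger parallel gripper is mounted at the origin on a cart in front of the work surface, level with it; the furniture and walls round the work are solid. World frame = base frame: x ahead of the robot, y to its left, z up, the work surface at z = 0. Lengths are in mm, angles in rad, forces in N, time in s.
With the tool pointing down it reaches from about 400 to 875 mm from the base axis. Payload 4.4 kg.
Tool frame: the origin (TCP) lies midway between the tips of the shut fingers; the grasp point (between the pads) lies 19 mm behind it; z points along the fingers, y is the line along which they close (so a half turn about z gives the same grasp; the last joint's range is limited). The gripper opens to 85 mm and grips with 20 to 120 N. Pads are 22 mm wide; open, the fingers measure 114 mm over their backs; the gripper's body (76 mm by 85 mm) begins 54 mm behind the grasp point. The pads swing forward as they close: fully open they stand 13 mm farther back than shut.
Start: joints at [-1.295, 0.628, 0.038, 1.517, -0.027, 0.996, -0.02], TCP at [217.846, 612.422, 231.313] pointing down, gripper open.
Joint ranges: [-3.06, 3.06], [-0.37, 2.12], [-1.25, 1.32], [0.18, 2.47], [-1.1, 4.24], [0.23, 1.98], [-2.94, 2.94]. Speed limits (rad/s): [2.57, 2.57, 3.14, 3.14, 3.14, 3.14, 3.14].

### API

Orientations are given as [roll, pitch, yaw] about the fixed x, y, z axes, in that order (R = Rz(yaw) Ry(pitch) Rx(roll)).
In Python, from cell import ctrl gives the robot as it stands. The module is installed in compiled form; this text tells all that it offers.
- The arm moves only by the tool step_arm, never from a script. Its argument "commands" is one flat list of numbers, 7 for each row, row after row: the shift along the tool's x, y, z in cm, then the turn, a rotation vector about the tool's x, y, z in rad, then the opening, from 0 (shut) to 1 (fully open). A call has 1 to 10 rows; each row is the pose to reach, as a shift and turn from the pose commanded when the call began, along the tool's axes at that moment; what a row does not reach only later rows make up. A row lasts 1/10 s, in which the tool goes at most 50 mm and 8.59 degrees, less where a joint would pass 70% of its speed; a pose out of reach is approached as far as the arm can. A call with a gripper value outside its range is refused whole. The fingers move at their own pace and stop on an object; the grip force is fixed at half the most. Time passes only in rows, so rows that repeat a pose let the fingers close. It gives the time, the measured TCP pose, the force, the opening and the grip force at its end, in the units of the state.
- ctrl.read_state(): the state, without advancing time (a new reading comes with each control period).
- ctrl.get_image(name): name is "side" or "top" or "wrist"; returns a dict with "image" (480x640x3 uint8, red, green, blue), "range_z" (480x640 float32, mm along the optical axis (not along the pixel's ray), 0 where there is no reading), "vfov" (degrees; the focal length in pixels is half the picture's height over the tangent of half this angle, whatever the lens; pixels are square), "cx", "cy" (the principal point, pixels), "world_to_cam" (4x4, takes a point from world to camera coordinates). Camera axes: x right, y down, z forward; pixel columns grow to the right and rows downward; lengths in mm; the calibration is good to about 2 mm. The wrist camera is an equidistant fisheye: a pixel r from the principal point sees the ray r / f radians off the axis. A picture is of the moment at which its call begins.
- ctrl.finish_job(): hands the job in; it is judged then, once.
The state is a dict: "clock": time; "qpos": joint angles; "qd": joint speeds; "tau": joint torques, N m; "eef_pos": TCP position; "tool_rot": TCP orientation; "force": force on the tool from outside, world axes, zero at the start; "torque": the same for the moment, N m; "width": finger opening in mm; "gripper_force": force on a finger pad.
Only numpy, scipy, OpenCV 4.12 (cv2) and the standard library are available. Lean on these libraries where they do the work, as an engineer would, in place of code of your own. Each camera call takes 0.05 s, during which the arm holds its last target. There are 200 camera calls.

### The job

Push the brown lidded candle tin along the bench, through the narrow gap between the two steel posts of the plywood labelling bay, until it rests against the bay's back stop. Only push it gently with the fingers: do not pinch it, lift it or tip it. Leave the white tin, the candle, the dye blocks and the lighter where they stand, and finish with the hand clear.

Things in the scene. Friction and masses are not known exactly. Their poses are not given: they have to be found in the camera images.
- brown_tin: The tin to push: round lidded candle tin, brown all over, 70 mm across the lid (from 30 to 48 mm high), 67 mm across the body below, 48 mm high, about 0.2 kg, loose on the bench. It and the white tin may have changed places. Origin: centre of its underside; z up; its yaw means nothing.
- bay: Plywood labelling bay, fixed; place and yaw vary. No floor: the tin slides on the bench. Origin: on the bench midway between the two round steel gate posts. y axis points out of the gate (the tin enters along -y), x across it, z up. Posts 26 mm thick, 40 high, at x = +52 and -52 mm, y = 0: clear gap 78 mm. Inside 94 mm wide between side rails 22 mm high; steel tabs 4 mm thick reach to x = +-85 mm.
- seat (a point): Point on the bench inside the bay where the tin's centre lies when it rests against the back stop: 55 mm behind the gate line (bay y = -55 mm), midway across. Same axes as the bay. The back stop is 30 mm high with a cork facing, its face at bay y = -90 mm; the seated tin's near side is 20 mm behind the line of the posts.
- white_tin: Round lidded white candle tin, 70 mm across, 48 mm high, loose, to be left alone. Origin: centre of its underside.
- candle: Pale green candle in a clear straight glass, 68 mm across, 78 mm high, loose, to be left alone. Origin: centre of its underside.
- red_block: Small red block of candle dye, 24x24x16 mm, loose, to be left alone. Origin: centre of its underside.
- blue_block: Small blue block of candle dye, 24x24x16 mm, loose, to be left alone. Origin: centre of its underside.
- green_lighter: Green lighter lying flat, 24x78x14 mm, its length along its y axis, loose, to be left alone. Origin: centre of its underside.
There are look-alikes about, which are no part of the job. Leave any purple or red look-alike of the brown_tin alone.

How it is judged (in metres and radians):
At the end, for the whole second after the job is handed in: The brown tin stands upright and still on the bench inside the bay, against the back stop or within 5 mm of it (y of brown_tin in the frame of bay between -0.062 and -0.05 m and x of brown_tin in the frame of bay between -0.016 and 0.016 m and height (world z) of brown_tin below 0.006 m and angle between brown_tin's own z axis and vertical below 0.1 rad and linear speed of brown_tin below 0.01 m/s); the robot touches nothing.
It fails at once if the brown tin is lifted off the bench (height (world z) of brown_tin above 0.012 m).
It fails at once if the brown tin is tipped (angle between brown_tin's own z axis and vertical above 0.3 rad).
It fails at once if the brown tin is pinched or rammed (more than 35 N from the fingers) (contact force between the fingers and brown_tin above 35 N).
It fails at once if the white tin, the candle, a dye block or the lighter is moved by more than 20 mm (distance of any of white_tin, candle, red_block, blue_block, green_lighter from where it was at the start of the episode above 0.02 m).
It also fails if it takes over 58 s, if anything falls off the work surface, if the arm or the gripper's body presses on something with over 40 N, if the wrist force passes 120 N, or if a joint passes its speed limit or range.

## Working session

There is one attempt and no reset: what is moved stays moved. The work goes in short steps, Python scripts to look and compute and a tool call to move; the robot and the scene stay as the last step left them, time stands still between calls to the robot, and variables do not carry over. Pictures are saved under pics/ and viewed, at most 10 in all, crops included, and the job is handed in when it is done.

Besides the shell and the picture viewer there is one more tool, called after ">>>" by a JSON object that holds its "api" and its "payload". step_arm: Moves the arm, as the interface text tells. Its arguments: {"type":"object","properties":{"commands":{"type":"array"}},"required":["commands"]}

```bash
mkdir -p pics
cat > h.py <<'E'
import numpy as np,cv2
from cell import ctrl
def grab(n,f=None):
    d=ctrl.get_image(n)
    if f: cv2.imwrite('pics/'+f,d['image'][:,:,::-1])
    np.savez('last_%s.npz'%n,**d); return d
def ld(n): return dict(np.load('last_%s.npz'%n))
def foc(d): return 240/np.tan(np.radians(float(d['vfov']))/2)
def ray(d,u,v):
    f=foc(d); c=np.array([(u-d['cx'])/f,(v-d['cy'])/f,1.]); T=np.linalg.inv(d['world_to_cam'])
    return T[:3,3],T[:3,:3]@c
def onz(d,u,v,z):
    o,r=ray(d,u,v); return o+r*(z-o[2])/r[2]
def proj(d,p):
    q=d['world_to_cam']@np.append(p,1); f=foc(d); return q[0]/q[2]*f+d['cx'],q[1]/q[2]*f+d['cy']
E
python3 - <<'E'
from h import *
for n in('top','side'):
    d=grab(n,n+'1.png'); print(n,d['vfov'],d['cx'],d['cy'],np.linalg.inv(d['world_to_cam']).round(3).tolist())
print(ctrl.read_state())
E
```

```text
top 50.799955595701356 319.17594131287007 235.95827671254202 [[0.025, -0.982, 0.188, 397.977], [-1.0, -0.026, -0.003, 80.219], [0.008, -0.188, -0.982, 963.95], [0.0, 0.0, 0.0, 1.0]]
side 55.00450270929694 322.29964506577795 236.82462586504644 [[-0.999, 0.043, -0.033, 579.043], [0.052, 0.577, -0.815, 975.502], [-0.016, -0.816, -0.578, 659.063], [0.0, 0.0, 0.0, 1.0]]
{'clock': 0.1, 'qpos': array([-1.29477531,  0.62924155,  0.03848067,  1.51826357, -0.02699872,
        0.99633878, -0.02004735]), 'qd': array([ 3.45212575e-05, -2.02826922e-03,  1.88328660e-04, -1.60604778e-03,
        7.57239112e-04, -4.38343647e-04, -9.09288120e-04]), 'tau': array([ 3.60697697e-03, -5.64527535e+01,  1.23053044e+00, -1.93973619e+01,
        1.12400387e-02,  5.41516478e-03, -2.59275242e-05]), 'eef_pos': array([217.6826427 , 611.86103134, 230.49097809]), 'tool_rot': array([-3.13986079e+00,  3.93556108e-05,  2.79969607e+00]), 'force': array([-0.59436284,  0.39379962,  0.66256067]), 'torque': array([ 0.00135717,  0.00047677, -0.04315944]), 'gripper_force': 0.0, 'width': 85.69257816720105}
```

View pics/top1.png

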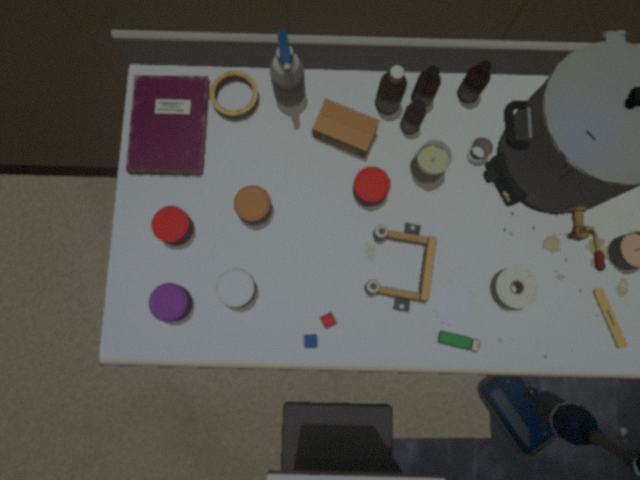

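View pics/side1.png

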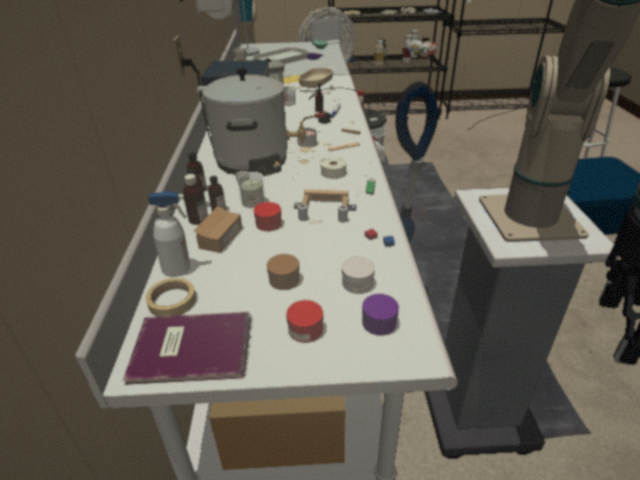

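Top view: the candidates for the round tin are brown (252,204), red (171,225) and (372,186), purple (170,302), and white (236,288). The brown one at (252,204) fits, since it is the only round brown lidded tin; the brown thing at (345,127) is a box. The bay's posts are at (381,233) and (373,287), opening to image left. I'll measure these and confirm the tin in a crop.

Run:
```python
from h import *
d=ld('top'); im=d['image']; f=foc(d)
T=np.linalg.inv(d['world_to_cam']); v,u=np.mgrid[:480,:640]; Z=d['range_z']
P=np.stack([(u-d['cx'])/f*Z,(v-d['cy'])/f*Z,Z],-1)@T[:3,:3].T+T[:3,3]
np.save('P.npy',P)
hsv=cv2.cvtColor(im,cv2.COLOR_RGB2HSV)
def comp(m,name,c,z):
    n,l,s,ce=cv2.connectedComponentsWithStats(m.astype(np.uint8))
    i=min((k for k in range(1,n) if s[k,4]>20),key=lambda k:np.hypot(*(ce[k]-c)))
    mm=l==i; cnt=max(cv2.findContours(mm.astype(np.uint8),0,1)[0],key=len)
    c2,r=cv2.minEnclosingCircle(cnt); print(name,ce[i].round(1),s[i,4],'world',onz(d,*ce[i],z).round(1),'circ',np.round(c2,1),round(r,1),onz(d,*c2,z).round(1))
    return mm
h,s,vv=cv2.split(hsv)
for n,c in dict(brown=(252,204),white=(236,288),post1=(381,233),post2=(373,287),red=(372,186),candle=(432,160)).items():
    w=25; sl=np.s_[c[1]-w:c[1]+w,c[0]-w:c[0]+w]; p=P[sl].reshape(-1,3)
    zt={'post1':(33,47),'post2':(33,47),'candle':(60,95)}.get(n,(42,56)); q=p[(p[:,2]>zt[0])&(p[:,2]<zt[1])]
    print(n,im[c[1],c[0]],len(q),'mid',((q.max(0)+q.min(0))/2).round(1),'mean',q.mean(0).round(1),'ext',np.ptp(q,0).round(1))
b=comp((h<20)&(s>110)&(vv>60)&(P[...,2]>38),'brown',(252,204),48)
q=P[215:320,360:445].reshape(-1,3); print('bench z',np.median(q[:,2]))
crop=im[100:330,130:460]; crop=cv2.resize(crop,None,fx=2.4,fy=2.4,interpolation=cv2.INTER_CUBIC); crop=np.clip(crop.astype(float)*1.4,0,255).astype(np.uint8)
cv2.imwrite('pics/crop1.png',crop[:,:,::-1])
```

```text
brown [115  81  52] 1072 mid [633.7 204.1  47.9] mean [633.1 203.7  48.5] ext [69.2 67.9 11.6]
white [125 131 139] 1169 mid [475.9 227.   47.9] mean [475.3 226.4  48.6] ext [68.9 69.2 10.5]
post1 [78 78 78] 148 mid [588.5 -39.2  40.5] mean [587.7 -38.3  40.9] ext [24.9 24.8 11.2]
post2 [67 67 70] 157 mid [485.4 -22.8  38.9] mean [485.1 -23.1  40.6] ext [24.1 23.9 10.7]
red [132  44  43] 1050 mid [677.1 -20.   47.8] mean [676.4 -19.8  48.5] ext [69.1 68.4 10.9]
candle [93 94 75] 439 mid [ 725.7 -133.1   71.9] mean [ 726.  -132.7   72.9] ext [68.1 67.3 23.9]
brown [251.9 203.5] 907 world [631.8 204.2  48. ] circ [252.  203.5] 17.3 [631.9 204.   48. ]
bench z 1.7237284714587986
```

View pics/crop1.png

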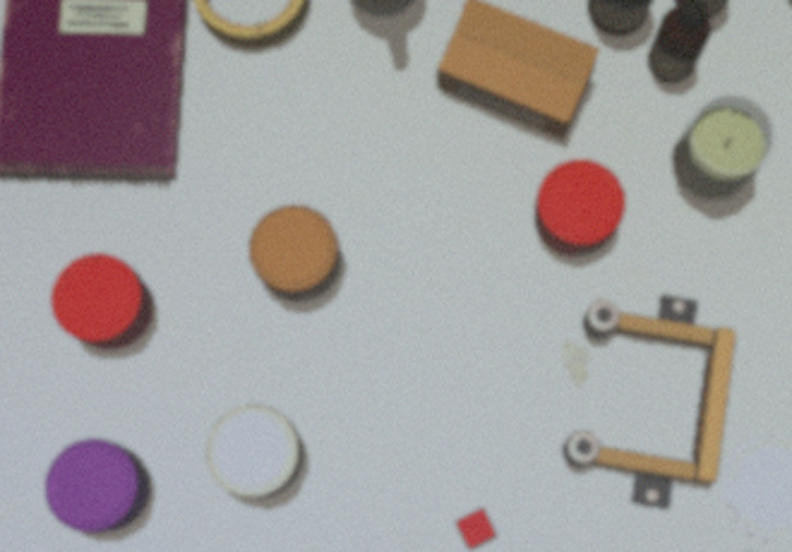

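The crop confirms the brown lidded tin, at about (295,250) in the crop. In the bay frame it sits at roughly x=+60, y=+247. I'll use a two-finger fork about 34 mm wide, kept aligned with the bay, to push it diagonally to the gate axis and then straight in.

```bash
cat >> h.py <<'E'
p1=np.array([588.1,-38.7]);p2=np.array([485.3,-23.0])
O=(p1+p2)/2; X=(p1-p2)/np.linalg.norm(p1-p2); Y=np.array([-X[1],X[0]])
YAW=np.arctan2(Y[1],Y[0])
def b2w(x,y): return O+x*X+y*Y
def w2b(p): q=np.asarray(p)[:2]-O; return np.array([q@X,q@Y])
from scipy.spatial.transform import Rotation as Ro
def go(x,y,z):
    s=ctrl.read_state(); R=Ro.from_euler('xyz',s['tool_rot']); p=s['eef_pos']
    g=np.append(b2w(x,y),z); print('clock',s['clock'],'bay',w2b(p).round(1),'z',p[2].round(1),'F',s['force'].round(1),'w',s['width'])
    print('shift cm',(R.inv().apply(g-p)/10).round(2),'turn',(R.inv()*Ro.from_euler('xyz',[np.pi,0,YAW])).as_rotvec().round(3))
def tin(d=None,f=None):
    d=d or grab('top',f); im=d['image']; fo=foc(d); T=np.linalg.inv(d['world_to_cam']); v,u=np.mgrid[:480,:640]; Z=d['range_z']
    P=np.stack([(u-d['cx'])/fo*Z,(v-d['cy'])/fo*Z,Z],-1)@T[:3,:3].T+T[:3,3]
    h,s,vv=cv2.split(cv2.cvtColor(im,cv2.COLOR_RGB2HSV))
    m=(h>6)&(h<22)&(s>100)&(vv>50)&(P[...,2]>38)&(P[...,2]<58)&(P[...,0]<720)
    n,l,st,ce=cv2.connectedComponentsWithStats(m.astype(np.uint8)); i=1+np.argmax(st[1:,4])
    c,r=cv2.minEnclosingCircle(max(cv2.findContours((l==i).astype(np.uint8),0,1)[0],key=len))
    print('tin px',np.round(c,1),round(r,1),st[i,4],'bay',w2b(onz(d,*c,48)).round(1)); return d
E
python3 - <<'E'
from h import *
tin(ld('top')); print(O,YAW,b2w(0,-55)); go(60,329,150); go(60,329,12)
d=ld('top'); print(onz(d,171,225,48),onz(d,170,302,48))
E
```

```text
tin px [252.  203.6] 17.5 936 bay [ 58.4 246.4]
[536.7  -30.85] 1.4192436495172496 [528.39647432 -85.21958213]
clock 0.1 bay [-412.4  587.2] z 230.5 F [-0.6  0.4  0.7] w 85.69257816720105
shift cm [-51.27 -16.4    8.08] turn [-1.00e-03  1.00e-03  1.38e+00]
clock 0.1 bay [-412.4  587.2] z 230.5 F [-0.6  0.4  0.7] w 85.69257816720105
shift cm [-51.27 -16.38  21.88] turn [-1.00e-03  1.00e-03  1.38e+00]
[586.96093384 351.43084935  48.        ] [445.77938305 341.98218848  48.        ]
```

>>> {"api": "step_arm", "payload": {"commands": [-3, -1, 0.5, 0, 0, 0.08, 0.4, -7, -2.2, 1, 0, 0, 0.2, 0.4, -11, -3.5, 1.5, 0, 0, 0.32, 0.4, -15, -4.8, 2.5, 0, 0, 0.44, 0.4, -19, -6, 3, 0, 0, 0.56, 0.4, -23, -7.3, 3.5, 0, 0, 0.68, 0.4, -27, -8.6, 4, 0, 0, 0.8, 0.4, -31, -9.9, 4.5, 0, 0, 0.92, 0.4, -35, -11.2, 5, 0, 0, 1.04, 0.4, -38, -12.2, 5.5, 0, 0, 1.1, 0.4]}}

```text
clock: 1.1
eef_pos: [537.1, 367.3, 175.8]
tool_rot: [3.141, 0.002, 1.694]
force: [-0.6, 0.6, -0.7]
width: 34.2
gripper_force: 0.0
```

```bash
python3 -c "
from h import *
go(60,329,120); print(ctrl.read_state()['qpos'].round(2))"
```

```text
clock 1.1 bay [-59.7 393.7] z 175.8 F [-0.6  0.6 -0.7] w 34.24034133041079
shift cm [-9.46  9.76  5.6 ] turn [0.001 0.002 0.275]
[-0.83  0.71  0.32  1.58 -0.26  0.9  -0.3 ]
```

>>> {"api": "step_arm", "payload": {"commands": [-2, 2, 1, 0, 0, 0.06, 0.4, -4, 4, 2, 0, 0, 0.12, 0.4, -6, 6, 3, 0, 0, 0.18, 0.4, -8, 8, 4.5, 0, 0, 0.24, 0.4, -9.5, 9.8, 5.6, 0, 0, 0.275, 0.4, -9.5, 9.8, 5.6, 0, 0, 0.275, 0.4, -9.5, 9.8, 5.6, 0, 0, 0.275, 0.4]}}

```text
clock: 1.8
eef_pos: [643.9, 288.0, 119.4]
tool_rot: [-3.14, 0.001, 1.424]
force: [0.2, 0.5, 0.1]
width: 34.0
gripper_force: 0.0
```

```bash
python3 -c "
from h import *
go(59,329,12); grab('wrist','w1.png')"
```

```text
clock 1.8 bay [ 57.9 331.4] z 119.4 F [0.2 0.5 0.1] w 34.01793056551886
shift cm [-0.24  0.13 10.74] turn [-0.002  0.001  0.005]
```

View pics/w1.png

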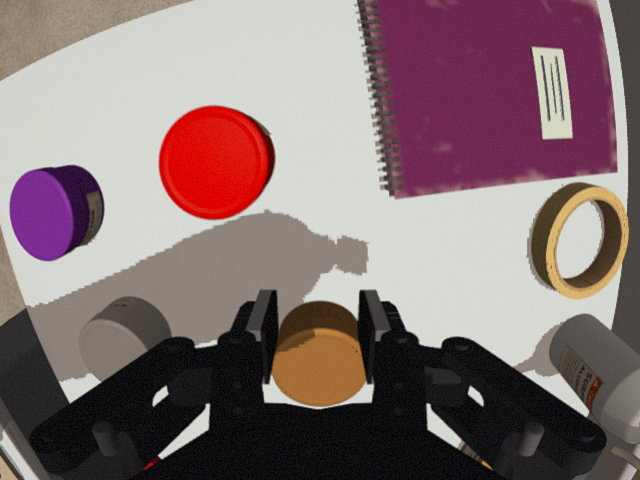

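The wrist view shows the brown tin centred between the fingers at (320,355). The landing spot is clear of the red tin at (215,160). Descending.

>>> {"api": "step_arm", "payload": {"commands": [-0.1, 0.1, 2, 0, 0, 0.005, 0.4, -0.2, 0.1, 4, 0, 0, 0.005, 0.4, -0.2, 0.1, 6, 0, 0, 0.005, 0.4, -0.2, 0.1, 7.5, 0, 0, 0.005, 0.4, -0.2, 0.1, 9, 0, 0, 0.005, 0.4, -0.2, 0.1, 10, 0, 0, 0.005, 0.4, -0.2, 0.1, 10.6, 0, 0, 0.005, 0.4, -0.2, 0.1, 10.6, 0, 0, 0.005, 0.4]}}

```text
clock: 2.65
eef_pos: [644.6, 286.3, 13.6]
tool_rot: [-3.141, 0.001, 1.42]
force: [0.3, 0.1, 0.1]
width: 34.2
gripper_force: 0.0
```

```bash
python3 -c "
from h import *
go(59,289,12)"
```

```text
clock 2.65 bay [ 58.8 329.8] z 13.6 F [0.3 0.1 0.1] w 34.23300829328155
shift cm [-4.08  0.01  0.16] turn [-0.001  0.001  0.001]
```

>>> {"api": "step_arm", "payload": {"commands": [-0.6, 0, 0, 0, 0, 0, 0.4, -1.2, 0, 0, 0, 0, 0, 0.4, -1.8, 0, 0, 0, 0, 0, 0.4, -2.4, 0, 0, 0, 0, 0, 0.4, -2.9, 0, 0, 0, 0, 0, 0.4, -3.3, 0, 0, 0, 0, 0, 0.4, -3.7, 0, 0, 0, 0, 0, 0.4, -4.1, 0, 0, 0, 0, 0, 0.4, -4.5, 0, 0, 0, 0, 0, 0.4, -5, 0, 0, 0, 0, 0, 0.4]}}

```text
clock: 3.65
eef_pos: [637.5, 237.3, 14.3]
tool_rot: [3.142, -0.001, 1.42]
force: [-0.2, 0.9, 0.1]
width: 33.9
gripper_force: 0.5
```

```bash
python3 -c "
from h import *
go(0,140,13); tin(f='t2.png')"
```

```text
clock 3.65 bay [ 59.2 280.3] z 14.3 F [-0.2  0.9  0.1] w 33.93684035617429
shift cm [-14.03  -5.93   0.12] turn [ 0.    -0.001  0.001]
tin px [255.8 204.2] 17.6 693 bay [ 58.6 239.2]
```

View pics/t2.png

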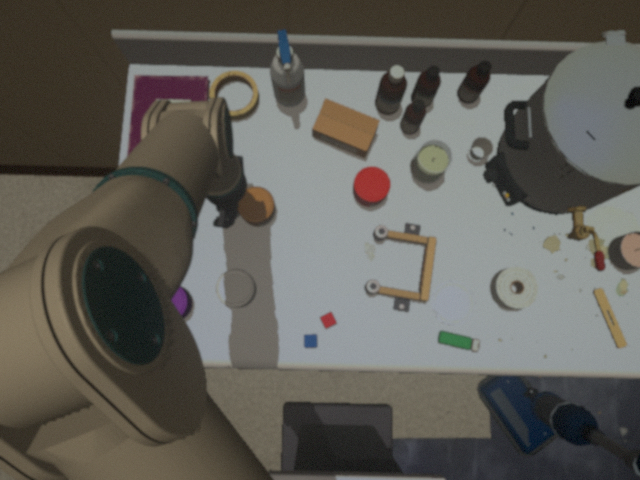

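>>> {"api": "step_arm", "payload": {"commands": [-0.4, -0.14, 0, 0, 0, 0, 0.4, -0.9, -0.32, 0, 0, 0, 0, 0.4, -1.4, -0.5, 0, 0, 0, 0, 0.4, -1.9, -0.7, 0, 0, 0, 0, 0.4, -2.4, -0.88, 0, 0, 0, 0, 0.4, -2.9, -1.06, 0, 0, 0, 0, 0.4, -3.4, -1.24, 0, 0, 0, 0, 0.4, -3.9, -1.42, 0, 0, 0, 0, 0.4, -4.4, -1.6, 0, 0, 0, 0, 0.4, -4.9, -1.78, 0, 0, 0, 0, 0.4]}}

```text
clock: 4.7
eef_pos: [612.4, 190.8, 14.3]
tool_rot: [-3.142, -0.0, 1.42]
force: [-0.2, 1.0, -0.3]
width: 34.1
gripper_force: 0.4
```

```bash
python3 -c "
from h import *
go(0,116,13); tin()"
```

```text
clock 4.7 bay [ 41.3 230.5] z 14.3 F [-0.2  1.  -0.3] w 34.100041345838484
shift cm [-11.45  -4.14   0.13] turn [-0.    -0.     0.001]
tin px [279.9 218.1] 17.8 728 bay [ 40.4 189.9]
```

Cradled well. Continuing along the diagonal.

>>> {"api": "step_arm", "payload": {"commands": [-0.5, -0.2, 0, 0, 0, 0, 0.4, -1, -0.4, 0, 0, 0, 0, 0.4, -1.5, -0.6, 0, 0, 0, 0, 0.4, -2, -0.8, 0, 0, 0, 0, 0.4, -2.5, -0.95, 0, 0, 0, 0, 0.4, -3, -1.1, 0, 0, 0, 0, 0.4, -3.5, -1.3, 0, 0, 0, 0, 0.4, -4, -1.5, 0, 0, 0, 0, 0.4, -4.5, -1.7, 0, 0, 0, 0, 0.4, -5, -1.9, 0, 0, 0, 0, 0.4]}}

```text
clock: 5.75
eef_pos: [586.0, 144.2, 14.3]
tool_rot: [3.142, -0.0, 1.42]
force: [0.3, 1.2, -0.3]
width: 34.3
gripper_force: 0.5
```

>>> {"api": "step_arm", "payload": {"commands": [-0.5, -0.2, 0, 0, 0, 0, 0.4, -1, -0.4, 0, 0, 0, 0, 0.4, -1.5, -0.6, 0, 0, 0, 0, 0.4, -2, -0.8, 0, 0, 0, 0, 0.4, -2.5, -1, 0, 0, 0, 0, 0.4, -3, -1.2, 0, 0, 0, 0, 0.4, -3.4, -1.4, 0, 0, 0, 0, 0.4, -3.8, -1.6, 0, 0, 0, 0, 0.4, -4.2, -1.8, 0, 0, 0, 0, 0.4, -4.6, -2, 0, 0, 0, 0, 0.4]}}

```text
clock: 6.75
eef_pos: [559.4, 101.9, 14.3]
tool_rot: [-3.142, -0.0, 1.42]
force: [0.1, 0.4, 0.1]
width: 34.3
gripper_force: 0.5
```

```bash
python3 -c "
from h import *
go(0,116,13); tin(f='t3.png')
im=cv2.imread('pics/t3.png')[150:360,230:500]; cv2.imwrite('pics/t3c.png',cv2.resize(im,None,fx=2.8,fy=2.8))"
```

```text
clock 6.75 bay [  2.4 134.7] z 14.3 F [0.1 0.4 0.1] w 34.250436107684884
shift cm [-1.87 -0.24  0.13] turn [-0.    -0.     0.001]
tin px [332. 248.] 17.1 390 bay [ 2.  85.2]
```

View pics/t3c.png

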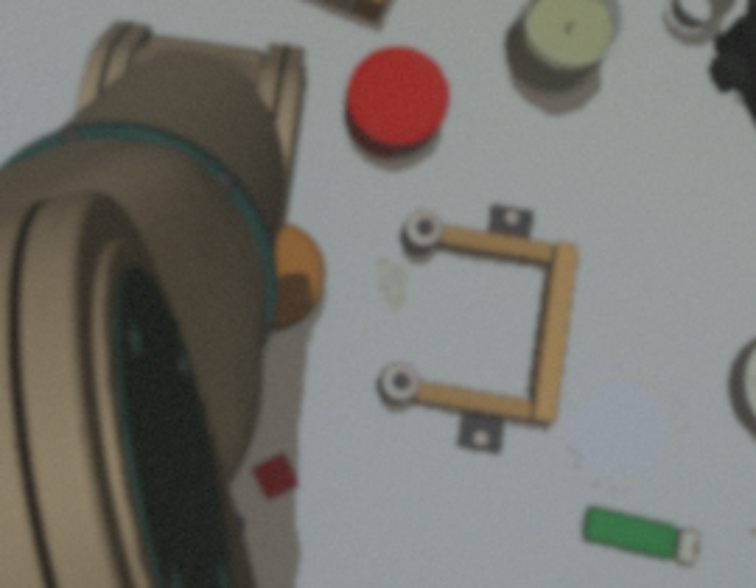

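Tin (partly hidden by the arm, at (300,275) in the crop) is just ahead of the gate, with the posts at (425,230) and (400,383). I'll line it up to x≈0 and approach the gate line.

>>> {"api": "step_arm", "payload": {"commands": [-0.4, -0.05, 0, 0, 0, 0, 0.4, -0.8, -0.1, 0, 0, 0, 0, 0.4, -1.2, -0.15, 0, 0, 0, 0, 0.4, -1.6, -0.2, 0, 0, 0, 0, 0.4, -2, -0.2, 0, 0, 0, 0, 0.4, -2.4, -0.2, 0, 0, 0, 0, 0.4, -2.8, -0.2, 0, 0, 0, 0, 0.4, -3.2, -0.2, 0, 0, 0, 0, 0.4, -3.5, -0.2, 0, 0, 0, 0, 0.4, -3.8, -0.2, 0, 0, 0, 0, 0.4]}}

```text
clock: 7.8
eef_pos: [551.8, 64.6, 14.3]
tool_rot: [-3.141, -0.0, 1.42]
force: [0.7, 1.4, -0.2]
width: 34.2
gripper_force: 0.4
```

Run:
```python
from h import *
go(0,0,13); d=grab('side','s2.png')
for b in [(0,56),(0,-55),(52,0),(-52,0)]: print(b,np.round(proj(d,np.append(b2w(*b),40 if b[1]==0 else 48)),1))
im=cv2.imread('pics/s2.png'); h,s,v=cv2.split(cv2.cvtColor(im,cv2.COLOR_BGR2HSV))
im2=im[120:300,230:430]; cv2.imwrite('pics/s2c.png',cv2.resize(im2,None,fx=3.3,fy=3.3))
```

```text
clock 7.8 bay [ 0.5 96.6] z 14.3 F [ 0.7  1.4 -0.2] w 34.15458916144861
shift cm [-9.66 -0.06  0.13] turn [-0. -0.  0.]
(0, 56) [320.  215.9]
(0, -55) [324.3 193.3]
(52, 0) [302.2 206. ]
(-52, 0) [342.6 207.5]
```

View pics/s2c.png

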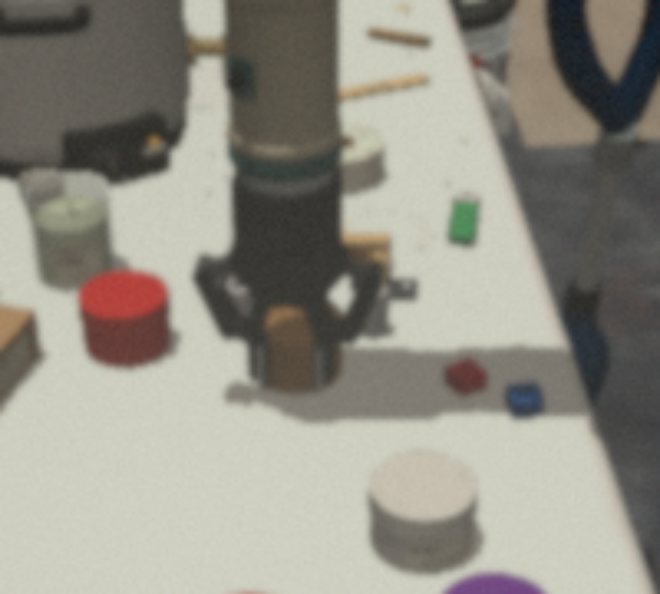

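Side view: the tin (290,345 in the crop) is held between the fingers and lined up with the gate. The knuckles are well above post height. Pushing on slowly.

>>> {"api": "step_arm", "payload": {"commands": [-0.4, 0, 0, 0, 0, 0, 0.4, -0.8, 0, 0, 0, 0, 0, 0.4, -1.2, 0, 0, 0, 0, 0, 0.4, -1.6, 0, 0, 0, 0, 0, 0.4, -2, 0, 0, 0, 0, 0, 0.4, -2.4, 0, 0, 0, 0, 0, 0.4, -2.8, 0, 0, 0, 0, 0, 0.4, -3.1, 0, 0, 0, 0, 0, 0.4, -3.4, 0, 0, 0, 0, 0, 0.4, -3.7, 0, 0, 0, 0, 0, 0.4]}}

```text
clock: 8.85
eef_pos: [546.3, 28.2, 14.3]
tool_rot: [3.142, -0.0, 1.42]
force: [-0.4, 0.4, -0.3]
width: 34.2
gripper_force: 0.4
```

```bash
python3 -c "
from h import *
go(0,0,13); tin(f='t4.png')"
```

```text
clock 8.85 bay [ 0.6 59.8] z 14.3 F [-0.4  0.4 -0.3] w 34.21639882771955
shift cm [-5.98 -0.06  0.13] turn [ 0.    -0.     0.001]
tin px [506.  195.5] 1.5 7 bay [ 158.3 -219.8]
```

>>> {"api": "step_arm", "payload": {"commands": [-0.3, 0, 0, 0, 0, 0, 0.4, -0.6, 0, 0, 0, 0, 0, 0.4, -0.9, 0, 0, 0, 0, 0, 0.4, -1.2, 0, 0, 0, 0, 0, 0.4, -1.5, 0, 0, 0, 0, 0, 0.4, -1.8, 0, 0, 0, 0, 0, 0.4, -2.1, 0, 0, 0, 0, 0, 0.4, -2.4, 0, 0, 0, 0, 0, 0.4, -2.7, 0, 0, 0, 0, 0, 0.4, -3, 0, 0, 0, 0, 0, 0.4]}}

```text
clock: 9.9
eef_pos: [541.7, -1.6, 14.3]
tool_rot: [-3.142, -0.0, 1.42]
force: [0.3, 0.4, 0.3]
width: 34.0
gripper_force: 0.4
```

>>> {"api": "step_arm", "payload": {"commands": [-0.3, 0, 0, 0, 0, 0, 0.4, -0.6, 0, 0, 0, 0, 0, 0.4, -0.9, 0, 0, 0, 0, 0, 0.4, -1.2, 0, 0, 0, 0, 0, 0.4, -1.5, 0, 0, 0, 0, 0, 0.4, -1.8, 0, 0, 0, 0, 0, 0.4, -2.1, 0, 0, 0, 0, 0, 0.4, -2.4, 0, 0, 0, 0, 0, 0.4, -2.7, 0, 0, 0, 0, 0, 0.4, -3, 0, 0, 0, 0, 0, 0.4]}}

```text
clock: 10.9
eef_pos: [537.2, -31.3, 14.3]
tool_rot: [-3.142, 0.0, 1.42]
force: [0.1, 0.1, 0.3]
width: 34.1
gripper_force: 0.4
```

```bash
python3 -c "
from h import *
go(0,-14,13); tin(f='t5.png')"
```

```text
clock 10.9 bay [ 0.6 -0.3] z 14.3 F [0.1 0.1 0.3] w 34.1414372320013
shift cm [-1.37 -0.06  0.13] turn [-0.     0.     0.001]
tin px [506.5 195.5] 1.6 8 bay [ 158.5 -220.7]
```

>>> {"api": "step_arm", "payload": {"commands": [-0.15, 0, 0, 0, 0, 0, 0.4, -0.3, 0, 0, 0, 0, 0, 0.4, -0.45, 0, 0, 0, 0, 0, 0.4, -0.6, 0, 0, 0, 0, 0, 0.4, -0.7, 0, 0, 0, 0, 0, 0.4, -0.8, 0, 0, 0, 0, 0, 0.4, -0.9, 0, 0, 0, 0, 0, 0.4, -1, 0, 0, 0, 0, 0, 0.4, -1.1, 0, 0, 0, 0, 0, 0.4, -1.2, 0, 0, 0, 0, 0, 0.4]}}

```text
clock: 11.95
eef_pos: [535.5, -42.9, 14.3]
tool_rot: [-3.142, -0.0, 1.42]
force: [0.4, 0.7, -0.6]
width: 34.4
gripper_force: 0.4
```

>>> {"api": "step_arm", "payload": {"commands": [-0.05, 0, 0, 0, 0, 0, 0.4, -0.1, 0, 0, 0, 0, 0, 0.4, -0.1, 0, 0, 0, 0, 0, 0.4]}}

```text
clock: 12.25
eef_pos: [535.3, -44.0, 14.3]
tool_rot: [-3.142, 0.0, 1.42]
force: [-0.0, 0.5, -0.7]
width: 34.1
gripper_force: 0.3
```

>>> {"api": "step_arm", "payload": {"commands": [-0.05, 0, 0, 0, 0, 0, 0.4, -0.1, 0, 0, 0, 0, 0, 0.4, -0.1, 0, 0, 0, 0, 0, 0.4]}}

```text
clock: 12.55
eef_pos: [535.2, -45.0, 14.3]
tool_rot: [3.142, 0.0, 1.42]
force: [-0.9, 1.5, -0.3]
width: 34.5
gripper_force: 0.4
```

>>> {"api": "step_arm", "payload": {"commands": [-0.05, 0, 0, 0, 0, 0, 0.4, -0.1, 0, 0, 0, 0, 0, 0.4, -0.1, 0, 0, 0, 0, 0, 0.4]}}

```text
clock: 12.85
eef_pos: [535.0, -46.0, 14.3]
tool_rot: [-3.142, 0.0, 1.42]
force: [0.6, 0.7, 0.3]
width: 33.9
gripper_force: 0.3
```

>>> {"api": "step_arm", "payload": {"commands": [-0.05, 0, 0, 0, 0, 0, 0.4, -0.1, 0, 0, 0, 0, 0, 0.4, -0.1, 0, 0, 0, 0, 0, 0.4]}}

```text
clock: 13.15
eef_pos: [534.9, -46.7, 14.3]
tool_rot: [-3.142, -0.0, 1.42]
force: [0.2, 1.4, -0.4]
width: 34.4
gripper_force: 0.5
```

Run:
```python
from h import *
go(0,-15,13); d=grab('wrist','w2.png')
d=grab('side','s3.png'); im=cv2.imread('pics/s3.png')[150:250,270:380]
cv2.imwrite('pics/s3c.png',cv2.resize(im,None,fx=5,fy=5,interpolation=2))
```

```text
clock 13.15 bay [  0.6 -16. ] z 14.3 F [ 0.2  1.4 -0.4] w 34.447264240057514
shift cm [ 0.1  -0.06  0.13] turn [-0.    -0.     0.001]
```

View pics/w2.png

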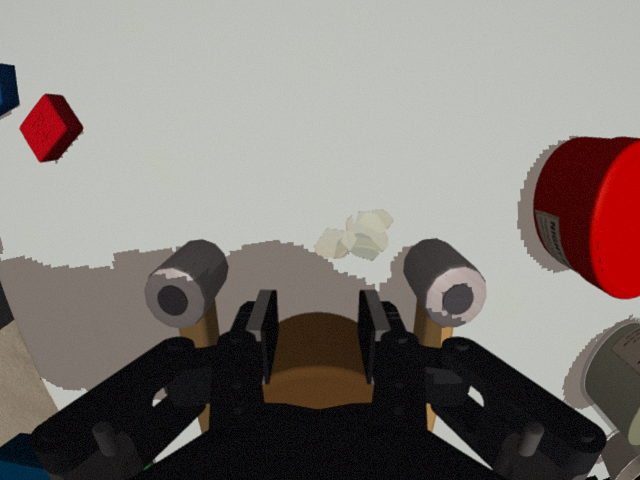

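The wrist view shows the tin at (318,350) past the posts at (187,275) and (445,280), and centred. Two more 1 mm creeps to feel the stop.

>>> {"api": "step_arm", "payload": {"commands": [-0.05, 0, 0, 0, 0, 0, 0.4, -0.1, 0, 0, 0, 0, 0, 0.4, -0.1, 0, 0, 0, 0, 0, 0.4]}}

```text
clock: 13.55
eef_pos: [534.8, -46.9, 14.3]
tool_rot: [-3.141, -0.001, 1.42]
force: [0.5, 4.1, 0.9]
width: 33.9
gripper_force: 1.9
```

Stalled with 4 N: it is against the stop. Backing out straight, then up and away.

>>> {"api": "step_arm", "payload": {"commands": [0.3, 0, 0, 0, 0, 0, 0.4, 0.8, 0, 0, 0, 0, 0, 0.4, 1.5, 0, 0, 0, 0, 0, 0.4, 2.5, 0, 0, 0, 0, 0, 0.4, 3.5, 0, 0, 0, 0, 0, 0.4, 4.5, 0, 0, 0, 0, 0, 0.4, 5.5, 0, 0, 0, 0, 0, 0.4, 6.5, 0, 0, 0, 0, 0, 0.4, 7.5, 0, 0, 0, 0, 0, 0.4, 8, 0, 0, 0, 0, 0, 0.4]}}

```text
clock: 14.55
eef_pos: [546.9, 32.9, 14.3]
tool_rot: [-3.142, -0.001, 1.421]
force: [0.3, 0.7, -0.7]
width: 34.2
gripper_force: 0.0
```

>>> {"api": "step_arm", "payload": {"commands": [0, 0, -2, 0, 0, 0, 0.4, 0, 0, -5, 0, 0, 0, 0.4, 0, 0, -8, 0, 0, 0, 0.4, 0, 0, -11, 0, 0, 0, 0.4, 2, 0, -14, 0, 0, 0, 0.4, 5, 0, -16, 0, 0, 0, 0.4, 8, 0, -17, 0, 0, 0, 0.4, 11, 0, -17, 0, 0, 0, 0.4, 14, 0, -17, 0, 0, 0, 0.4, 17, 0, -17, 0, 0, 0, 0.4]}}

```text
clock: 15.55
eef_pos: [572.3, 200.5, 184.5]
tool_rot: [3.142, 0.0, 1.419]
force: [0.5, -0.2, 0.3]
width: 34.5
gripper_force: 0.0
```

>>> {"api": "step_arm", "payload": {"commands": [3, -1, 0, 0, 0, 0, 0.4, 6, -2, 0, 0, 0, 0, 0.4, 9, -3, 0, 0, 0, 0, 0.4, 12, -4, 0, 0, 0, 0, 0.4, 15, -5, 0, 0, 0, 0, 0.4, 15, -5, 0, 0, 0, 0, 0.4, 15, -5, 0, 0, 0, 0, 0.4]}}

```text
clock: 16.25
eef_pos: [544.8, 355.7, 183.9]
tool_rot: [-3.141, 0.001, 1.421]
force: [-0.5, -1.0, 0.0]
width: 34.2
gripper_force: 0.0
```

```bash
python3 -c "
from h import *
go(0,0,200); d=tin(f='t6.png')
im=d['image'][...,::-1]; cv2.imwrite('pics/t6c.png',cv2.resize(im[150:360,230:500],None,fx=2.8,fy=2.8))"
```

```text
clock 16.25 bay [-50.3 383.4] z 183.9 F [-0.5 -1.   0. ] w 34.234244377098214
shift cm [-38.35   4.95  -1.58] turn [-0.     0.001  0.002]
tin px [408.1 262.5] 19.1 1070 bay [  0.1 -56.4]
```

View pics/t6c.png

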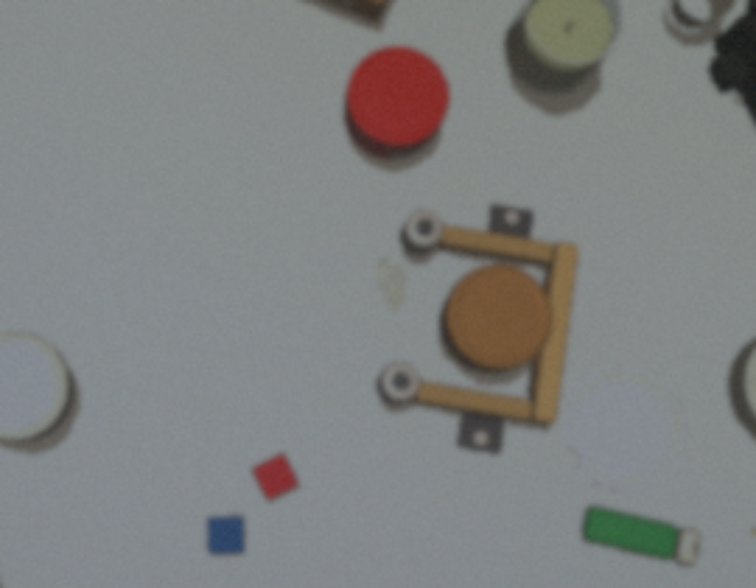

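The tin (498,317 in the crop) rests against the back stop at bay (0,-56) mm, within the limits. The other things in view have not moved, and the hand is clear.

```bash
python3 -c "
from h import *
print(ctrl.finish_job())"
```

```text
the job is handed in; nothing more can be done
None
```

The brown tin now rests against the bay's back stop, at about x = 0, y = -56 mm in the bay frame. The hand is clear, nothing else was moved as far as the camera shows, and I handed the job in at about 16 s (no verdict was returned).

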